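# Pull down a gasketed vacuum chamber cover in cross order

## Task

Start pulling the vacuum chamber's gasketed cover down evenly, in cross order. All four of its wing screws are slack: first turn the one at the corner with the brass hose port clockwise until it is tight, its wings lying along the cover's diagonal, and then do the same with the screw diagonally opposite. Leave the two screws on the other diagonal slack, and let go of everything.

Things in the scene. Friction and masses are not known exactly. Their poses are not given: they have to be found in the camera images.
- chamber: Fixed grey box 136 mm square, black gasket, light grey cover 132 mm square, top 60 mm above the desk; a wing screw near each corner (at x, y = +-45 mm), a short dark line inward of each on the diagonal. Brass hose port out of the +x +y corner, 24 mm up, its end 136 mm from the centre. Origin: centre of the underside; z up. A desk lamp hangs over the desk left of it: come from the robot's side.
- port_grip (a point): Wing screw at the corner of the cover from which the hose port sticks out. The point is on the screw's axis, half-way up the wings: 28 mm above the cover, 88 mm above the desk. Steel wing plate 42 mm long (x axis), 8 mm thick (y axis), top 13 mm above the point (z up); 17 mm collar below, 6 mm high on the cover. The axes turn with the screw.
- opposite_grip (a point): Wing screw at the corner diagonally opposite the hose port. The point is on the screw's axis, half-way up the wings: 28 mm above the cover, 88 mm above the desk. Steel wing plate 42 mm long (x axis), 8 mm thick (y axis), top 13 mm above the point (z up); 17 mm collar below, 6 mm high on the cover. The axes turn with the screw.
- screw_port (a joint): Turning angle (rad), growing clockwise seen from above: 0 fully slack, 1.3 the tight stop, where the wing plate lies along the cover's diagonal. Starts at 0 to 0.45, stays where it is left; friction about 0.04 N m. The screw at the hose port's corner.
- screw_opposite (a joint): Turning angle (rad), growing clockwise seen from above: 0 fully slack, 1.3 the tight stop, where the wing plate lies along the cover's diagonal. Starts at 0 to 0.45, stays where it is left; friction about 0.04 N m. The screw diagonally opposite the hose port.
- screw_side_a (a joint): Turning angle (rad), growing clockwise seen from above: 0 fully slack, 1.3 the tight stop, where the wing plate lies along the cover's diagonal. Starts at 0 to 0.45, stays where it is left; friction about 0.04 N m. One of the two screws on the other diagonal: on the right of the chamber's centre when looking from the centre towards the port. To be left slack.
- screw_side_b (a joint): Turning angle (rad), growing clockwise seen from above: 0 fully slack, 1.3 the tight stop, where the wing plate lies along the cover's diagonal. Starts at 0 to 0.45, stays where it is left; friction about 0.04 N m. The other screw of that diagonal, on the left when looking from the centre towards the port. To be left slack.

How it is judged:
By the outcome, as a careful person would: the job done as asked, in the order asked, and still so for the second after the job is handed in, with the robot touching nothing.
It also fails if it takes over 54 s, if anything falls off the work surface, if the arm or the gripper's body presses on something with over 40 N, if the wrist force passes 120 N, or if a joint passes its speed limit or range.

## Robot

A 6-joint arm with a two-finger parallel gripper is mounted at the origin on a cart in front of the work surface, level with it; the furniture and walls round the work are solid. World frame = base frame: x ahead of the robot, y to its left, z up, the work surface at z = 0. Lengths are in m, angles in degrees, forces in N, time in s.
With the tool pointing down it reaches from about 0.35 to 0.875 m from the base axis. Payload 4.2 kg.
Tool frame: the origin (TCP) lies at the very end of the fingers, on their centre line; the grasp point (between the pads) lies 19 mm behind it; z points along the fingers, x is the direction in which the jaws open and shut, and the axes are right-handed (so a half turn about z gives the same grasp; the last joint's range is limited). The gripper opens to 87 mm and grips with 3 to 60 N. Pads are 19 mm wide; open, the fingers measure 117 mm over their backs; the gripper's body (75 mm by 190 mm) begins 51 mm behind the grasp point.
Start: joints at [90.619, 22.042, 0.453, 0, -68.411, -14.817], TCP at [0.153, 0.606, 0.223] pointing down, gripper open.
Joint ranges: [-179.83, 179.83], [-69.29, 118.12], [-61.27, 80.66], [-181.25, 117.63], [-171.15, -9.14], [-177.46, 177.46]. Speed limits (degrees/s): [159.86, 159.86, 180, 180, 180, 180].

## Interface

Orientations are given as a 3x3 rotation matrix whose columns are the frame's x, y, z axes.
In Python, from station import sense, capture, finish_job gives the robot as it stands.
- The arm moves only by the shell command python3 -m crank 'ROWS' [OPENING]. ROWS is JSON, a list of rows, each a list of 4 numbers: the shift along the tool's x, y, z in m, then the turn about the tool's z in rad. A call has 1 to 5 rows; each row shifts and turns the commanded pose from where the row before left it, along the tool's axes as they then stand; what a row does not reach is not made up. A row lasts 1/12 s, in which the tool goes at most 41.7 mm and 7.16 degrees, less where a joint would pass 70% of its speed; a pose out of reach is approached as far as the arm can. A call with a gripper value outside its range is refused whole. OPENING is the finger opening in m, from 0 to 0.087, set as the call begins (- or left out, the last holds). The fingers move at their own pace and stop on an object; the grip force is fixed at half the most. Time passes only in rows, so rows that do not move let the fingers close. It gives the time, the measured TCP pose, the force and the opening at its end, in the units of the state.
- sense(): the state, without advancing time (a new reading comes with each control period).
- capture(name): name is "scene" or "top"; returns a dict with "pixels" (480x640x3 uint8, red, green, blue), "depth" (480x640 float32, m along the optical axis (not along the pixel's ray), 0 where there is no reading), "fx", "fy", "cx", "cy" (pixels), "k1" (the pictures are not rectified: a ray, as slopes to the right and down, at radius r is drawn at 1 + k1 r^2 times it, then the intrinsics apply), "world_from_camera" (4x4, takes a point from camera to world coordinates). Camera axes: x right, y down, z forward; pixel columns grow to the right and rows downward; lengths in m; the calibration is good to about 2 mm. A picture is of the moment at which its call begins.
- finish_job(): hands the job in, once; it reports no verdict.
The state is a dict: "time_s": time; "joints": joint angles; "joint_velocities": joint speeds; "effort": joint torques, N m; "tcp_pos": TCP position; "ee_rot": TCP orientation; "wrist_force": force on the tool from outside, world axes, zero at the start; "moment": the same for the moment, N m; "gripper_width": opening from 0.0 (shut) to 1.0 (fully open).
Only numpy, scipy, OpenCV 4.12 (cv2) and the standard library are available. Lean on these libraries where they do the work, as an engineer would, in place of code of your own. Each camera call takes 0.05 s, during which the arm holds its last target.

## Working session

There is one attempt and no reset: what is moved stays moved. The work goes in short steps, Python scripts to look and compute and a shell command to move; the robot and the scene stay as the last step left them, time stands still between calls to the robot, and variables do not carry over. Pictures are saved under pics/ and viewed, and the job is handed in when it is done.

```bash
mkdir -p pics; ls
python3 - <<'E'
from station import sense,capture
import cv2,numpy as np,pickle
print(sense())
for n in("scene","top"):
    c=capture(n); cv2.imwrite(f"pics/{n}0.png",c["pixels"][:,:,::-1]); pickle.dump(c,open(n+"0.pkl","wb"))
    print(n,{k:v for k,v in c.items() if k not in("pixels","depth")})
E
```

```text
pics
{'time_s': 0.0, 'joints': array([ 9.06194146e+01,  2.20900984e+01,  3.81213426e-01, -2.85218141e-02,
       -6.84128815e+01, -1.48154185e+01]), 'joint_velocities': array([ 0.01624305, -0.0376189 ,  0.0051911 , -0.02015497,  0.02863831,
       -0.01479989]), 'effort': array([-1.34801281e-03, -3.90665567e+01,  1.87405926e+01,  4.21996593e+00,
        1.09177371e-02, -1.92740881e-04]), 'tcp_pos': array([0.15312305, 0.60533258, 0.22147761]), 'ee_rot': array([[-2.45417320e-01, -9.69417426e-01, -4.39881928e-04],
       [-9.69415090e-01,  2.45417696e-01, -2.13006175e-03],
       [ 2.17287379e-03, -9.63258680e-05, -9.99997635e-01]]), 'wrist_force': array([-0.94120926,  0.2765895 ,  0.06328475]), 'moment': array([-0.01882975,  0.02693885, -0.03446258]), 'gripper_width': 1.0025830706480066}
scene {'fx': 531.6763111797732, 'fy': 531.6763111797732, 'cx': 317.35940175999815, 'cy': 239.92572368588534, 'k1': -0.14714003432549067, 'world_from_camera': array([[-0.74052875, -0.35770111,  0.56891747,  0.1344038 ],
       [-0.67185943,  0.41284046, -0.61495338,  0.35561227],
       [-0.01490264, -0.83762323, -0.54604509,  0.55745384],
       [ 0.        ,  0.        ,  0.        ,  1.        ]])}
top {'fx': 568.9795832641169, 'fy': 568.9795832641169, 'cx': 312.16417946022125, 'cy': 247.19342259591264, 'k1': -0.0051413874468693305, 'world_from_camera': array([[ 0.01511857, -0.99769011,  0.06622592,  0.55038291],
       [-0.99987955, -0.01485282,  0.00450326, -0.16258564],
       [-0.00350922, -0.06628602, -0.99779449,  0.94360328],
       [ 0.        ,  0.        ,  0.        ,  1.        ]])}
```

View pics/scene0.png

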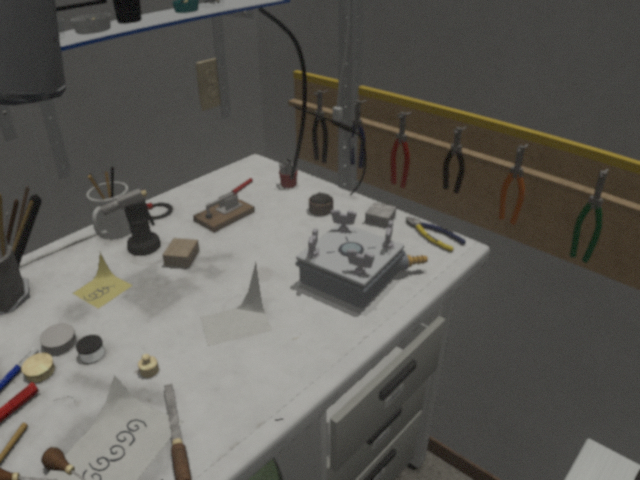

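View pics/top0.png

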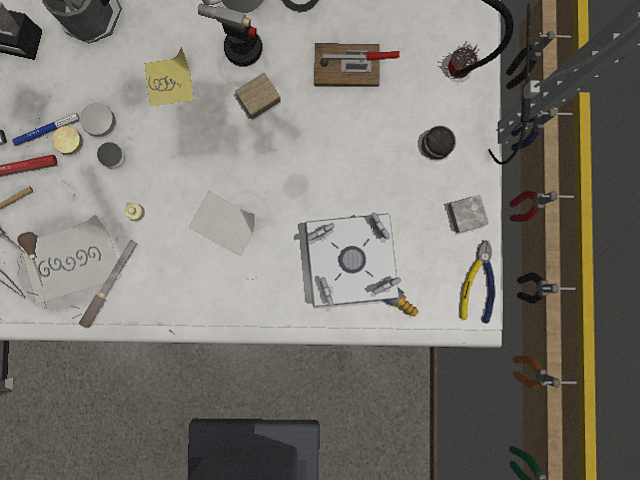

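```bash
cat > h.py <<'E'
import numpy as np,pickle,cv2
def ray(c,u,v):
    K=np.array([[c["fx"],0,c["cx"]],[0,c["fy"],c["cy"]],[0,0,1.]])
    p=cv2.undistortPoints(np.array([[[u,v]]],float),K,np.array([c["k1"],0,0,0.]))[0,0]
    W=c["world_from_camera"]; return W[:3,3],W[:3,:3]@np.array([p[0],p[1],1])
def atz(c,u,v,z):
    o,d=ray(c,u,v); return o+d*(z-o[2])/d[2]
def dep(c,u,v):
    o,d=ray(c,u,v); return o+d*c["depth"][int(round(v)),int(round(u))]
def proj(c,P):
    W=c["world_from_camera"]; q=W[:3,:3].T@(np.array(P)-W[:3,3]); x,y=q[:2]/q[2]; s=1+c["k1"]*(x*x+y*y)
    return c["fx"]*x*s+c["cx"],c["fy"]*y*s+c["cy"]
E
python3 - <<'E'
import pickle,cv2
c=pickle.load(open("top0.pkl","rb"))
im=c["pixels"][205:325,290:430,::-1]
cv2.imwrite("pics/crop0.png",cv2.resize(im,None,fx=5,fy=5,interpolation=cv2.INTER_CUBIC))
E
```

```text
(no output)
```

View pics/crop0.png

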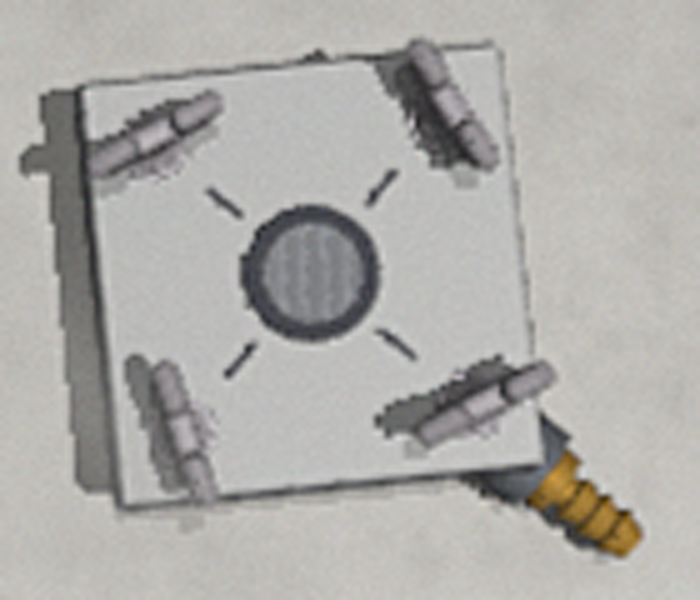

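Run:
```python
from h import *
c=pickle.load(open("top0.pkl","rb"))
f=lambda x,y:(x/5+290-.4,y/5+205-.4)
C=[atz(c,*f(*p),.06) for p in((83,85),(497,43),(540,465),(122,505))]
ctr=np.mean(C,0); print(np.round(C,4),ctr)
for i in range(4): print(np.linalg.norm(C[i]-C[i-1]))
d=C[2]-ctr; th=np.arctan2(d[1],d[0]); print("port dir",np.degrees(th)) 
R=lambda a:np.array([np.cos(a),np.sin(a)])
P=ctr[:2]+R(th)*.045*2**.5; O=ctr[:2]-R(th)*.045*2**.5
print("port",P,"opp",O, 'hub pred',ctr)
for n,a,b in(("port",(425,437),(543,372)),("opp",(95,162),(213,103)),("tr",(422,52),(487,155)),("bl",(165,372),(205,490))):
    A=atz(c,*f(*a),.101);B=atz(c,*f(*b),.101);m=(A+B)/2;w=B-A
    print(n,m,np.linalg.norm(w),np.degrees(np.arctan2(w[1],w[0])))
print("hose end",dep(c,*f(630,535)))
s=pickle.load(open("scene0.pkl","rb"))
for P_ in(P,O): print("scene px",proj(s,[*P_,.088]))
# highest things near
D=c["depth"];print("cover depth z",dep(c,*f(310,270)),dep(c,*f(485,400)))
```

```text
[[ 0.6489 -0.1487  0.06  ]
 [ 0.664  -0.2778  0.06  ]
 [ 0.5329 -0.2919  0.06  ]
 [ 0.5186 -0.1628  0.06  ]] [ 0.59110397 -0.22029912  0.06      ]
0.13110058813250144
0.1299973646176592
0.13191347859063454
0.12989368776658247
port dir -129.11832826368203
port [ 0.55095221 -0.26967357] opp [ 0.63125572 -0.17092467] hub pred [ 0.59110397 -0.22029912  0.06      ]
port [ 0.55124823 -0.26929158  0.101     ] 0.039910733451232916 -60.44976498949976
opp [ 0.63047578 -0.17067568  0.101     ] 0.03927379866906263 -62.49999159888366
tr [ 0.64047439 -0.25991444  0.101     ] 0.03622956495657174 -147.3446251262947
bl [ 0.54212641 -0.18106335  0.101     ] 0.03668324149864054 -160.44544813829307
hose end [ 0.5104543  -0.32506317  0.03047314]
scene px (np.float64(389.0156486160736), np.float64(231.51930252758606))
scene px (np.float64(312.93610300881755), np.float64(238.7704498142555))
cover depth z [ 0.59212349 -0.22006593  0.06117808] [ 0.55259244 -0.27054103  0.09331788]
```

Run:
```python
from h import *
s=pickle.load(open("scene0.pkl","rb"))
for c,n in((s,"scene"),(pickle.load(open("top0.pkl","rb")),"top")):
    K=np.array([[c["fx"],0,c["cx"]],[0,c["fy"],c["cy"]],[0,0,1.]])
    v,u=np.mgrid[:480,:640]
    p=cv2.undistortPoints(np.stack([u.ravel(),v.ravel()],1).astype(float)[:,None],K,np.array([c["k1"],0,0,0.]))[:,0]
    d=c["depth"].ravel(); W=c["world_from_camera"]
    P=(np.c_[p,np.ones(len(p))]*d[:,None])@W[:3,:3].T+W[:3,3]
    m=(d>0)&(P[:,2]>.13)&(P[:,0]<.8)&(P[:,1]>-.42)&(P[:,2]<.9)
    from collections import Counter
    k=Counter(map(tuple,np.floor(P[m]/.1+1e-9).astype(int)))
    print(n,[((np.array(a)*10).tolist(),b) for a,b in sorted(k.items()) if b>15])
c=s
im=c["pixels"][200:310,270:440,::-1]
cv2.imwrite("pics/crop1.png",cv2.resize(im,None,fx=4.5,fy=4.5,interpolation=cv2.INTER_CUBIC))
for q in((20,30),(30,90),(60,80)): print(q,dep(c,*q))
```

```text
scene [([0, -10, 10], 22), ([0, 0, 10], 16), ([50, 10, 40], 203), ([50, 10, 50], 65), ([50, 20, 40], 4388), ([50, 20, 50], 1533)]
top []
(20, 30) [0.5121969  0.23226168 0.50055433]
(30, 90) [0.5052604  0.23732441 0.4614491 ]
(60, 80) [0.53695271 0.20289716 0.45417055]
```

View pics/crop1.png

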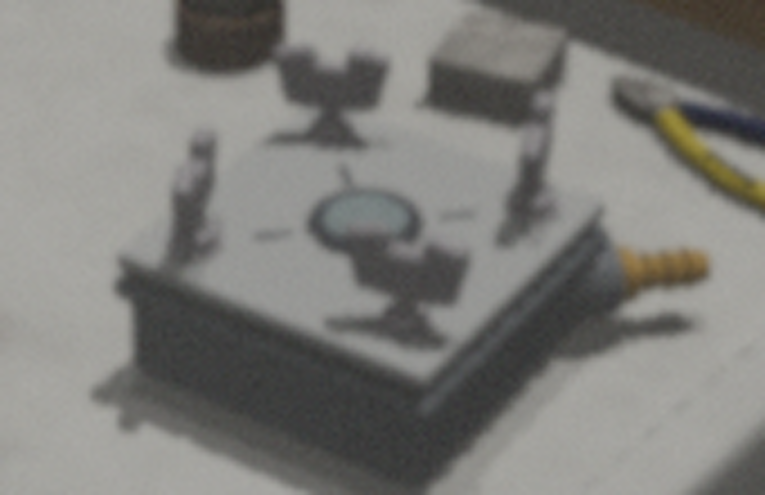

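```bash
cat > g.py <<'E'
import sys
from h import *
from station import sense
s=sense();R=s["ee_rot"];p=s["tcp_pos"]
print("t",round(s["time_s"],2),"tcp",np.round(p,4),"yaw",round(np.degrees(np.arctan2(R[1,0],R[0,0])),2),"z",np.round(R[:,2],3),"j",np.round(s["joints"],1),"F",np.round(s["wrist_force"],1),"M",np.round(s["moment"],2),"w",round(s["gripper_width"]*87,1))
cur=p
for a in sys.argv[1:]:
    t=np.array([float(x) for x in a.split(",")]); d=R.T@(t-cur); print(a,"shift",np.round(d,4),"n",np.linalg.norm(d)/.038); cur=t
E
python3 -m crank '[[0.0344,0,0,0],[0.0344,0,0,0],[0.0344,0,0,0],[0.0344,0,0,0],[0.0344,0,0,0]]'
python3 -m crank '[[0.0344,0,0,0],[0.0344,0,0,0]]'
python3 g.py .1,.37,.22 .27,.27,.22 .365,.1,.22 .39,-.07,.22 .42,-.2,.22 .55,-.27,.16
```

```text
time_s: 0.52
tcp_pos: [0.1109, 0.4371, 0.2218]
ee_rot: [[-0.246, -0.969, -0.0], [-0.969, 0.246, -0.001], [0.001, -0.0, -1.0]]
wrist_force: [-1.0, -0.2, 1.0]
gripper_width: 0.997
time_s: 0.68
tcp_pos: [0.0941, 0.3704, 0.2219]
ee_rot: [[-0.246, -0.969, -0.0], [-0.969, 0.246, -0.001], [0.001, -0.0, -1.0]]
wrist_force: [-1.4, -0.3, 0.3]
gripper_width: 0.997
t 0.68 tcp [0.0941 0.3704 0.2219] yaw -104.23 z [-0.    -0.001 -1.   ] j [100.5  -2.6 -30.4  -0.  -62.3 -24.7] F [-1.4 -0.3  0.3] M [-0.01  0.09  0.  ] w 86.7
.1,.37,.22 shift [-0.001  -0.0058  0.0019] n 0.1643486285555224
.27,.27,.22 shift [ 5.520e-02 -1.894e-01  1.000e-04] n 5.190284979820005
.365,.1,.22 shift [ 0.1414 -0.1339  0.0002] n 5.124826866881697
.39,-.07,.22 shift [ 0.1586 -0.066   0.0002] n 4.521800073010416
.42,-.2,.22 shift [ 0.1186 -0.061   0.0002] n 3.5109642274016664
.55,-.27,.16 shift [ 0.0358 -0.1432  0.0601] n 4.19404669750243
```

```bash
python3 -m crank '[[0.011,-0.038,0,0],[0.011,-0.038,0,0],[0.011,-0.038,0,0],[0.011,-0.038,0,0],[0.011,-0.038,0,0]]' | grep tcp
python3 -m crank '[[0.028,-0.027,0,0],[0.028,-0.027,0,0],[0.028,-0.027,0,0],[0.028,-0.027,0,0],[0.028,-0.027,0,0]]' | grep tcp
python3 g.py .39,-.07,.22 .42,-.2,.22 .55,-.27,.16
```

```text
tcp_pos: [0.2658, 0.2712, 0.2227]
tcp_pos: [0.3617, 0.1017, 0.2226]
t 1.52 tcp [0.3617 0.1017 0.2226] yaw -104.17 z [ 0.  0. -1.] j [ 40.9  -3.4 -31.   -0.  -62.4  35. ] F [ 0.7  0.5 -0.1] M [ 0.11 -0.08  0.05] w 86.9
.39,-.07,.22 shift [ 0.1595 -0.0695  0.0025] n 4.580293624237275
.42,-.2,.22 shift [ 0.1187 -0.0609 -0.    ] n 3.5109642274016664
.55,-.27,.16 shift [ 0.0361 -0.1432  0.06  ] n 4.194046697502429
```

```bash
python3 -m crank '[[0.032,-0.014,0,0],[0.032,-0.014,0,0],[0.032,-0.014,0,0],[0.032,-0.014,0,0],[0.032,-0.014,0,0]]' 0.045 | grep tcp
python3 -m crank '[[0.03,-0.015,0,0],[0.03,-0.015,0,0],[0.03,-0.015,0,0],[0.03,-0.015,0,0]]' | grep tcp
python3 -m crank '[[0,0,0,0.1],[0,0,0,0.1],[0,0,0,0.1],[0,0,0,0.1]]' | grep tcp
python3 -m crank '[[0,0,0,0.1],[0,0,0,0.1],[0,0,0,0.1],[0,0,0,0.106]]' | grep tcp
python3 g.py .551,-.2695,.14
```

```text
tcp_pos: [0.3897, -0.0704, 0.2225]
tcp_pos: [0.4185, -0.2014, 0.2223]
tcp_pos: [0.4184, -0.2, 0.222]
tcp_pos: [0.4184, -0.1996, 0.2221]
t 2.93 tcp [ 0.4184 -0.1996  0.2221] yaw -150.68 z [-0.001  0.    -1.   ] j [ -5.3   6.2 -21.1  -0.  -62.7  34.7] F [ 0.1 -0.2  0.1] M [ 0.03 -0.02  0.01] w 44.9
.551,-.2695,.14 shift [-0.0814 -0.126   0.082 ] n 4.4978943901598205
```

```bash
python3 -m crank '[[-0.016,-0.025,0.016,0],[-0.016,-0.025,0.016,0],[-0.016,-0.025,0.016,0],[-0.016,-0.025,0.016,0],[-0.016,-0.025,0.016,0]]' | grep tcp
python3 -m crank '[[0,0,0,0]]' | grep tcp
python3 g.py .551,-.2695,.07
python3 - <<'E'
from station import capture
import cv2
for n,(a,b,c,d) in(("top",(190,330,280,440)),("scene",(180,310,270,450))):
    c_=capture(n);im=c_["pixels"][a:b,c:d,::-1]
    cv2.imwrite(f"pics/{n}1.png",cv2.resize(im,None,fx=4,fy=4,interpolation=cv2.INTER_CUBIC))
E
```

```text
tcp_pos: [0.5509, -0.2693, 0.1412]
tcp_pos: [0.5518, -0.2699, 0.1363]
t 3.43 tcp [ 0.5518 -0.2699  0.1363] yaw -150.45 z [-0.007  0.002 -1.   ] j [-11.   25.2  -7.6  -0.  -57.6  40.6] F [ 0.1 -0.5 -1.1] M [ 0.1  -0.01 -0.07] w 45.2
.551,-.2695,.07 shift [0.0001 0.0004 0.0663] n 1.7453983121856305
```

View pics/top1.png

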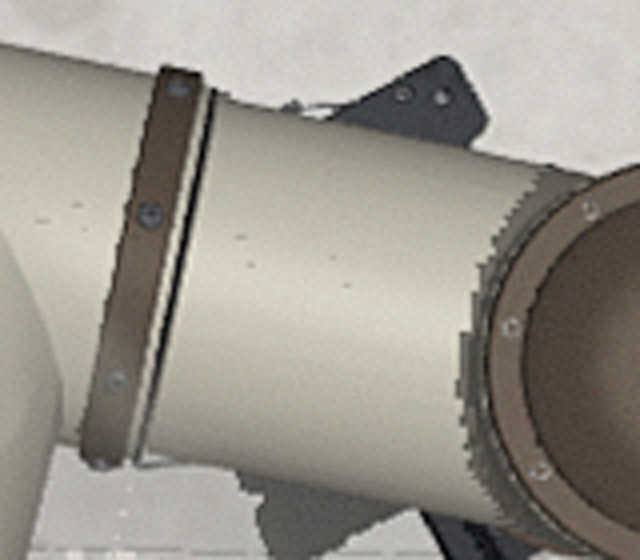

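View pics/scene1.png

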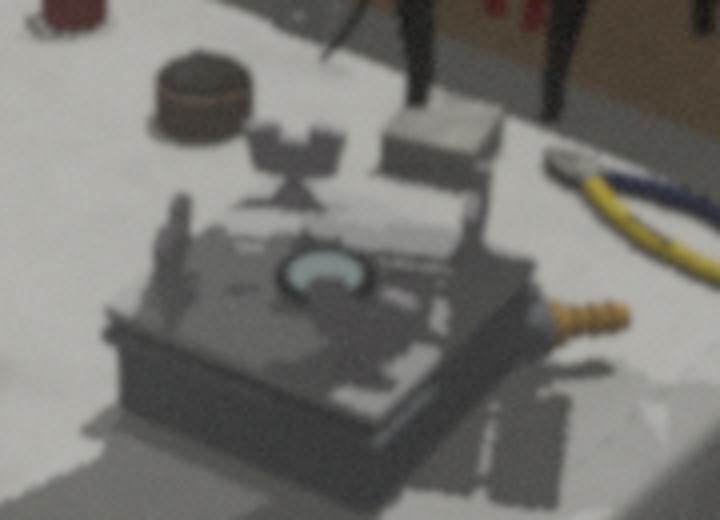

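```bash
python3 -m crank '[[0,0,0.016,0],[0,0,0.016,0],[0,0,0.016,0],[0,0,0.016,0],[0,0,0,0]]' | egrep 'tcp|force'
python3 g.py .551,-.2695,.07
python3 -m crank '[[0,0,0,0],[0,0,0,0],[0,0,0,0],[0,0,0,0],[0,0,0,0]]' 0 | egrep 'tcp|force|width'
python3 -m crank '[[0,0,0,0],[0,0,0,0],[0,0,0,0]]' | egrep 'tcp|force|width'
python3 g.py
```

```text
tcp_pos: [0.5473, -0.2676, 0.0768]
wrist_force: [-0.1, 0.5, -0.9]
t 3.95 tcp [ 0.5473 -0.2676  0.0768] yaw -150.4 z [-0.005  0.002 -1.   ] j [-10.9  28.4 -12.1  -0.1 -49.8  40.5] F [-0.1  0.5 -0.9] M [0.14 0.06 0.01] w 44.7
.551,-.2695,.07 shift [-0.0023 -0.0036  0.0068] n 0.2101574501722443
tcp_pos: [0.5506, -0.2689, 0.0796]
wrist_force: [0.5, -0.4, 1.2]
gripper_width: 0.224
tcp_pos: [0.5505, -0.2687, 0.0789]
wrist_force: [-0.1, 0.7, 2.7]
gripper_width: 0.088
t 4.62 tcp [ 0.5505 -0.2687  0.0789] yaw -150.37 z [ 0.001 -0.    -1.   ] j [-10.9  28.4 -11.8  -0.  -49.8  40.5] F [-0.1  0.7  2.7] M [ 0.41 -0.08 -0.01] w 7.7
```

```bash
python3 -m crank '[[0,0,0,0.1],[0,0,0,0.1],[0,0,0,0.1],[0,0,0,0.1],[0,0,0,0.1]]' | egrep 'width'
python3 g.py
python3 -m crank '[[0,0,0,0.1],[0,0,0,0.1],[0,0,0,0.1],[0,0,0,0.1],[0,0,0,0.1]]' | egrep 'width'
python3 -m crank '[[0,0,0,0.05],[0,0,0,0.0],[0,0,0,0]]' | egrep 'width'
python3 g.py
```

```text
gripper_width: 0.087
t 5.03 tcp [ 0.5506 -0.2687  0.0789] yaw -179.28 z [ 0.001 -0.    -1.   ] j [-10.9  28.4 -11.7   0.  -49.8  11.6] F [0.8 0.  1.7] M [ 0.5  -0.18 -0.  ] w 7.6
gripper_width: 0.088
gripper_width: 0.096
t 5.7 tcp [ 0.5507 -0.2687  0.079 ] yaw 149.55 z [ 0.001 -0.    -1.   ] j [-10.9  28.4 -11.7  -0.  -49.8 -19.6] F [1.4 2.  1.9] M [ 0.55 -0.31 -0.03] w 8.4
```

```bash
python3 -m crank '[[0,0,0,0.06],[0,0,0,0.06],[0,0,0,0.0],[0,0,0,0]]' | egrep 'width'
python3 g.py
for i in 1 2 3; do python3 -m crank '[[0,0,0,0.03],[0,0,0,0.0],[0,0,0,0]]' | egrep 'width'
python3 g.py; done
```

```text
gripper_width: 0.091
t 6.03 tcp [ 0.5507 -0.2687  0.0789] yaw 142.72 z [ 0.001 -0.    -1.   ] j [-10.9  28.4 -11.7  -0.  -49.8 -26.4] F [1.1 2.6 3.5] M [ 0.63 -0.46 -0.07] w 7.9
gripper_width: 0.091
t 6.28 tcp [ 0.5507 -0.2688  0.0789] yaw 141.05 z [ 0.001 -0.    -1.   ] j [-10.9  28.4 -11.7   0.  -49.8 -28.1] F [0.8 2.5 3. ] M [ 0.69 -0.57  0.35] w 7.9
gripper_width: 0.093
t 6.53 tcp [ 0.5507 -0.2687  0.0789] yaw 139.32 z [ 0.001 -0.001 -1.   ] j [-10.9  28.4 -11.8   0.  -49.8 -29.8] F [2.7 2.4 4.2] M [ 0.76 -0.57  0.56] w 8.1
gripper_width: 0.097
t 6.78 tcp [ 0.5506 -0.2688  0.0789] yaw 137.56 z [ 0.001 -0.001 -1.   ] j [-10.9  28.4 -11.8   0.  -49.8 -31.6] F [1.3 2.  4. ] M [ 0.67 -0.67  0.65] w 8.5
```

```bash
python3 -m crank '[[0,0,0,0],[0,0,0,0],[0,0,0,0],[0,0,0,0],[0,0,0,0]]' 0.045 | egrep 'width'
python3 g.py .551,-.269,.14
python3 -m crank '[[0,0,-0.02,0],[0,0,-0.02,0],[0,0,-0.02,0],[0,0,-0.02,0],[0,0,0,0]]' | egrep 'width|force'
python3 -m crank '[[0.03,0,0,0],[0.03,0,0,0],[0.03,0,0,0],[0.03,0,0,0],[0.03,0,0,0]]' | egrep 'width|force'
python3 g.py .45,-.17,.16
```

```text
gripper_width: 0.391
t 7.2 tcp [ 0.5493 -0.2689  0.0779] yaw 137.38 z [-0.002  0.001 -1.   ] j [-10.9  28.5 -11.8  -0.  -49.8 -31.7] F [-0.1  0.5  0.3] M [ 0.11 -0.1   0.06] w 34.0
.551,-.269,.14 shift [-0.0012  0.001  -0.0621] n 1.635520772432796
wrist_force: [0.6, -0.1, 0.5]
gripper_width: 0.514
wrist_force: [-0.2, -0.3, 0.7]
gripper_width: 0.519
t 8.03 tcp [ 0.4379 -0.1666  0.1577] yaw 137.37 z [-0.001  0.    -1.   ] j [ -0.9  10.5 -26.2  -0.  -53.4 -41.7] F [-0.2 -0.3  0.7] M [ 0.17 -0.16  0.02] w 45.1
.45,-.17,.16 shift [-0.0112  0.0057 -0.0023] n 0.33569939376346336
```

```bash
cat > snap.py <<'E'
import sys
from station import capture
import cv2,pickle
k=sys.argv[1]
for n,(a,b,c,d) in(("top",(200,340,280,440)),("scene",(180,310,270,450))):
    c_=capture(n);im=c_["pixels"][a:b,c:d,::-1]; pickle.dump(c_,open(n+k+".pkl","wb"))
    cv2.imwrite(f"pics/{n}{k}.png",cv2.resize(im,None,fx=4,fy=4,interpolation=cv2.INTER_CUBIC))
E
python3 snap.py 2
```

```text
(no output)
```

View pics/top2.png

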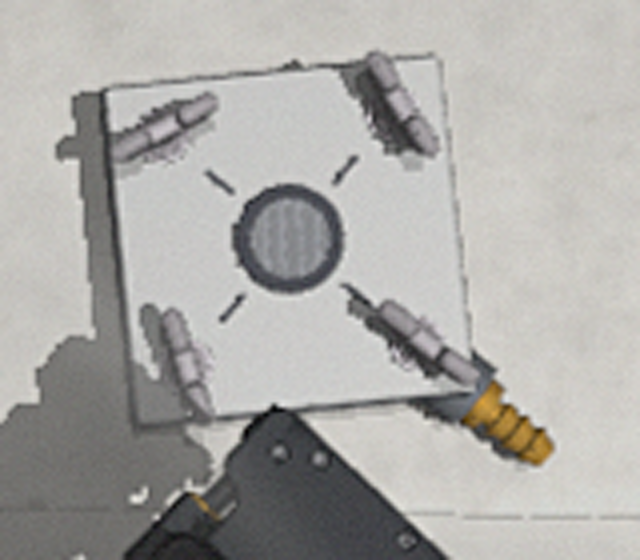

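View pics/scene2.png

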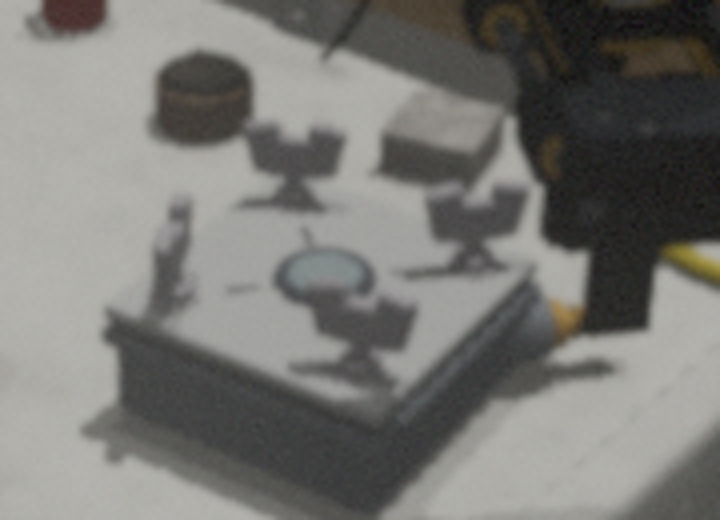

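Port wings now run (385,308)–(475,378) in the top crop, pointing along the diagonal towards the port. The other three screws look unchanged. I'll measure the angle next.

```bash
python3 - <<'E'
from h import *
c=pickle.load(open("top2.pkl","rb"))
f=lambda x,y:(x/4+280-.4,y/4+200-.4)
A=atz(c,*f(388,310),.101);B=atz(c,*f(474,377),.101);w=A-B
print((A+B)/2,np.degrees(np.arctan2(w[1],w[0])),np.linalg.norm(w))
E
python3 g.py .45,-.17,.16 .63,-.171,.15
```

```text
[ 0.55131139 -0.2706658   0.101     ] 52.80790219365515 0.040049226468227096
t 8.13 tcp [ 0.4354 -0.1654  0.1579] yaw 137.49 z [-0.003  0.001 -1.   ] j [ -0.8  10.3 -26.4  -0.1 -53.5 -41.7] F [-0.3 -0.6 -0.3] M [ 0.04 -0.1   0.01] w 45.1
.45,-.17,.16 shift [-0.0138  0.0065 -0.0022] n 0.4068107742088716
.63,-.171,.15 shift [-0.1334  0.1209  0.0094] n 4.744219401390692
```

```bash
python3 -m crank '[[0,0,0,-0.1],[0,0,0,-0.1],[0,0,0,-0.1],[0,0,0,-0.1],[0,0,0,-0.1]]' | egrep 'tcp'
python3 -m crank '[[0,0,0,-0.1],[0,0,0,-0.1],[0,0,0,-0.1],[0,0,0,-0.1],[0,0,0,-0.1]]' | egrep 'tcp'
python3 -m crank '[[0,0,0,-0.1],[0,0,0,-0.1],[0,0,0,-0.02],[0,0,0,0]]' | egrep 'tcp'
python3 g.py .631,-.1708,.14
```

```text
tcp_pos: [0.4397, -0.1675, 0.1581]
tcp_pos: [0.4397, -0.1675, 0.158]
tcp_pos: [0.4396, -0.1674, 0.1582]
t 9.3 tcp [ 0.4396 -0.1674  0.1582] yaw -152.78 z [-0.001  0.    -1.   ] j [ -1.   10.6 -26.   -0.  -53.5  28.2] F [-0.1 -1.1  0.9] M [ 0.11 -0.01 -0.01] w 45.0
.631,-.1708,.14 shift [-0.1686 -0.0905  0.018 ] n 5.059308008799854
```

```bash
python3 -m crank '[[-0.034,-0.018,0,0],[-0.034,-0.018,0,0],[-0.034,-0.018,0,0],[-0.034,-0.018,0.008,0],[-0.033,-0.018,0.008,0]]' | egrep 'tcp'
python3 -m crank '[[0,0,0,0],[0,0,0,0]]' | egrep 'tcp'
python3 g.py .631,-.1708,.074
python3 snap.py 3
```

```text
tcp_pos: [0.6333, -0.1698, 0.1424]
tcp_pos: [0.6316, -0.1695, 0.1392]
t 9.88 tcp [ 0.6316 -0.1695  0.1392] yaw -152.79 z [-0.005  0.    -1.   ] j [ -0.9  28.6  -1.4  -0.  -60.3  28.1] F [-0.6  0.   0.2] M [0.05 0.05 0.02] w 45.0
.631,-.1708,.074 shift [ 0.0009 -0.001   0.0652] n 1.7164687931153482
```

View pics/scene3.png

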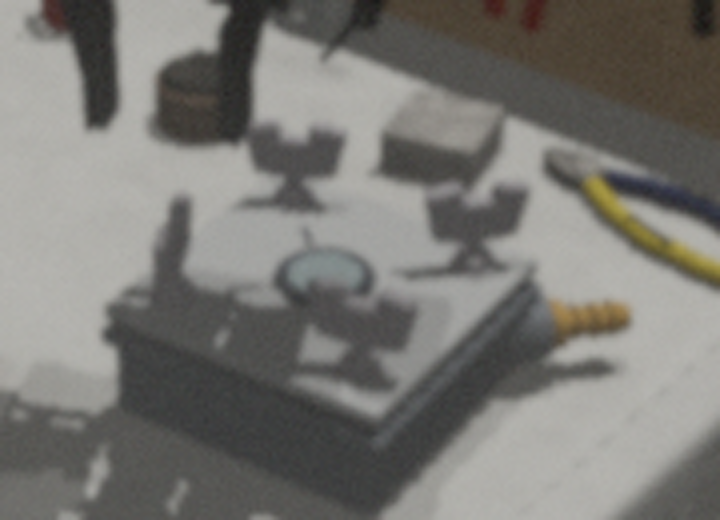

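```bash
python3 -m crank '[[0,0,0.016,0],[0,0,0.016,0],[0,0,0.016,0],[0,0,0.016,0],[0,0,0,0]]' | egrep 'tcp|force'
python3 -m crank '[[0,0,0,0],[0,0,0,0],[0,0,0,0],[0,0,0,0],[0,0,0,0]]' 0 | egrep 'tcp|force|width'
python3 -m crank '[[0,0,0,0],[0,0,0,0],[0,0,0,0]]' | egrep 'tcp|force|width'
python3 g.py
```

```text
tcp_pos: [0.6279, -0.1694, 0.0766]
wrist_force: [-0.3, -0.4, -0.8]
tcp_pos: [0.6316, -0.1697, 0.0796]
wrist_force: [0.3, -0.5, -0.0]
gripper_width: 0.224
tcp_pos: [0.6303, -0.1701, 0.079]
wrist_force: [-3.7, -0.7, 4.8]
gripper_width: 0.088
t 11.07 tcp [ 0.6303 -0.1701  0.079 ] yaw -152.68 z [-0.002 -0.001 -1.   ] j [ -0.9  31.8  -5.5   0.  -52.9  28.2] F [-3.7 -0.7  4.8] M [-0.31  0.96 -0.02] w 7.7
```

```bash
python3 -m crank '[[0,0,0,0.1],[0,0,0,0.1],[0,0,0,0.1],[0,0,0,0.1],[0,0,0,0.1]]' | egrep 'width'
python3 g.py
python3 -m crank '[[0,0,0,0.1],[0,0,0,0.1],[0,0,0,0.1],[0,0,0,0.1],[0,0,0,0.1]]' | egrep 'width'
python3 -m crank '[[0,0,0,0.06],[0,0,0,0.06],[0,0,0,0.0],[0,0,0,0]]' | egrep 'width'
python3 g.py
for i in 1 2 3; do python3 -m crank '[[0,0,0,0.03],[0,0,0,0.0],[0,0,0,0]]' | egrep 'width'
python3 g.py; done
```

```text
gripper_width: 0.086
t 11.48 tcp [ 0.6298 -0.1702  0.079 ] yaw 178.4 z [-0.003 -0.001 -1.   ] j [ -0.9  31.8  -5.5   0.  -52.9  -0.7] F [-4.2 -1.6  5.3] M [-0.28  1.21  0.02] w 7.5
gripper_width: 0.089
gripper_width: 0.091
t 12.23 tcp [ 0.6292 -0.1699  0.079 ] yaw 143.13 z [-0.004 -0.    -1.   ] j [ -0.9  31.8  -5.5   0.  -53.  -36. ] F [-5.8 -0.9  5.9] M [-0.02  1.48 -0.02] w 7.9
gripper_width: 0.091
t 12.48 tcp [ 0.6292 -0.1699  0.079 ] yaw 141.42 z [-0.004 -0.    -1.   ] j [ -0.9  31.8  -5.5   0.  -53.  -37.7] F [-5.2 -0.6  5.9] M [-0.07  1.46 -0.  ] w 7.9
gripper_width: 0.088
t 12.73 tcp [ 0.6292 -0.17    0.0789] yaw 139.81 z [-0.004 -0.001 -1.   ] j [ -0.9  31.8  -5.5   0.  -53.  -39.3] F [-4.9 -1.1  5.4] M [0.01 1.53 0.46] w 7.7
gripper_width: 0.091
t 12.98 tcp [ 0.6292 -0.1699  0.079 ] yaw 138.12 z [-0.004 -0.001 -1.   ] j [ -0.9  31.8  -5.5   0.  -53.  -41. ] F [-5.2 -0.7  4.4] M [0.01 1.53 0.54] w 8.0
```

```bash
python3 -m crank '[[0,0,0,0.02],[0,0,0,0.0],[0,0,0,0]]' | egrep 'width'
python3 -m crank '[[0,0,0,0],[0,0,0,0],[0,0,0,0],[0,0,0,0],[0,0,0,0]]' 0.045 | egrep 'width'
python3 -m crank '[[0,0,0,0],[0,0,-0.02,0],[0,0,-0.02,0],[0,0,-0.02,0],[0,0,-0.02,0]]' | egrep 'width|force'
python3 g.py .62,-.17,.17 .4,-.14,.17
```

```text
gripper_width: 0.099
gripper_width: 0.389
wrist_force: [0.5, -0.2, -0.3]
gripper_width: 0.513
t 14.07 tcp [ 0.6312 -0.1696  0.1593] yaw 136.86 z [-0. -0. -1.] j [ -0.9  27.4  -0.3   0.  -62.3 -42.3] F [ 0.5 -0.2 -0.3] M [ 0.06 -0.15  0.03] w 44.7
.62,-.17,.17 shift [ 0.0079 -0.0079 -0.0107] n 0.40807870629576726
.4,-.14,.17 shift [ 0.181  -0.1286  0.    ] n 5.843053502940661
```

```bash
python3 -m crank '[[0.031,-0.022,-0.002,0],[0.031,-0.022,-0.002,0],[0.031,-0.022,-0.002,0],[0.031,-0.022,-0.002,0],[0.031,-0.022,-0.002,0]]' | egrep 'force'
python3 -m crank '[[0.031,-0.022,0,0],[0,0,0,0],[0,0,0,0]]' | egrep 'force'
python3 g.py
python3 snap.py 4
```

```text
wrist_force: [0.6, 0.9, -0.1]
wrist_force: [0.5, -0.4, 0.2]
t 14.73 tcp [ 0.4036 -0.1387  0.1692] yaw 136.88 z [ 0.002  0.    -1.   ] j [  3.    5.4 -30.5   0.  -54.  -46.1] F [ 0.5 -0.4  0.2] M [ 0.07 -0.22 -0.03] w 45.1
```

View pics/top4.png

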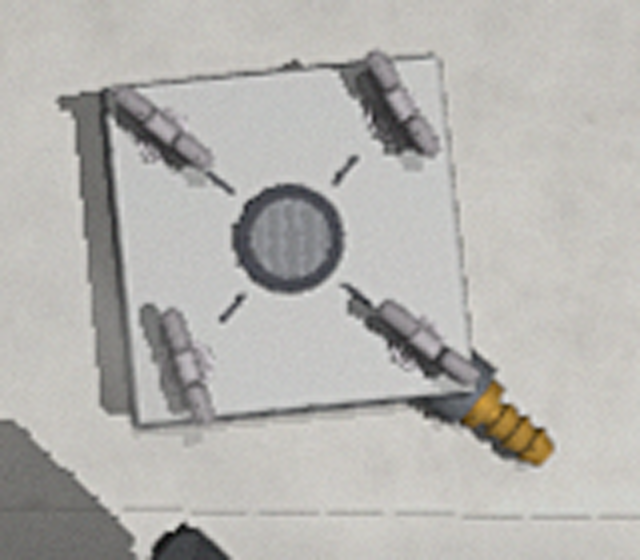

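View pics/scene4.png

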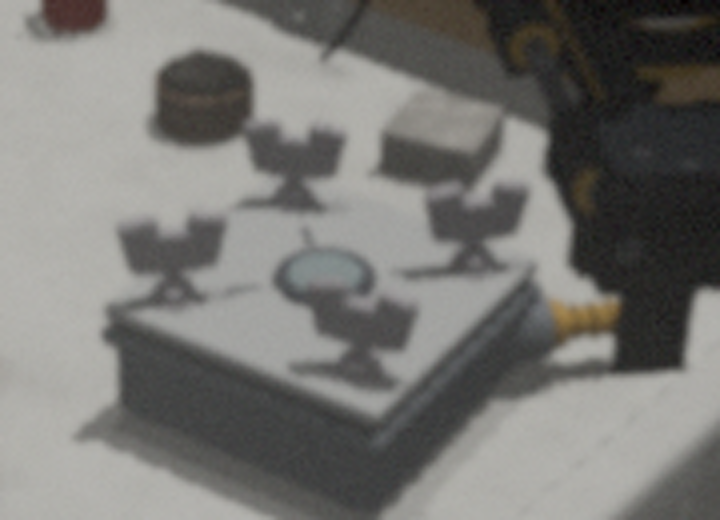

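Opposite wings now run (118,93)–(207,163), collinear with the diagonal mark at (220,182). The side screws at (395,105) and (187,363) have not moved, and the port screw still lies along its mark. The gripper is clear of everything.

Run:
```python
from h import *
c=pickle.load(open("top4.pkl","rb"))
f=lambda x,y:(x/4+280-.4,y/4+200-.4)
for a,b in(((120,94),(206,161)),((388,310),(474,377)),((374,60),(430,148)),((172,314),(204,412))):
    A=atz(c,*f(*a),.101);B=atz(c,*f(*b),.101);w=A-B
    print(np.degrees(np.arctan2(w[1],w[0])))
from station import finish_job
print(finish_job())
```

```text
52.79911127190595
52.80790219365515
32.875804421025904
18.909261539398344
the job is handed in; nothing more can be done
None
```

I tightened the screw at the hose port first, then the one diagonally opposite. I turned each clockwise until the wrist moment about the screw rose at the stop, to about 0.65 N m on the port screw and 0.54 N m on the opposite one. I then opened the fingers and drew the arm back toward the robot. The job was handed in at about 15 s.

**Tightened screws:** in the last picture both sets of wings measure 52.8°, against 51.3° for the cover's diagonal. That 1.5° difference is within how well I can read the picture. The wings also line up with the dark marks on the cover.

**Side screws:** they look unmoved, at about 33° and 19°, the same to within about 1° as at the start.

**Robot:** the wrist force was under 1 N and the gripper was touching nothing. No check failed.

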